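# Slide the chip box home under the roof of its storage bay

## Robot

A 6-joint arm with a two-finger parallel gripper is mounted at the origin on a cart in front of the work surface, level with it; the furniture and walls round the work are solid. World frame = base frame: x ahead of the robot, y to its left, z up, the work surface at z = 0. Lengths are in m, angles in degrees, forces in N, time in s.
With the tool pointing down it reaches from about 0.25 to 0.725 m from the base axis. Payload 9.7 kg.
Tool frame: the origin (TCP) lies at the very end of the fingers, on their centre line; the grasp point (between the pads) lies 19 mm behind it; z points along the fingers, y is the direction in which the jaws open and shut (so a half turn about z gives the same grasp; the last joint's range is limited). The gripper opens to 85 mm and grips with 20 to 120 N. Pads are 22 mm wide; open, the fingers measure 114 mm over their backs; the gripper's body (76 mm by 85 mm) begins 54 mm behind the grasp point. The pads swing forward as they close: fully open they stand 13 mm farther back than shut.
Start: joints at [74.083, 4.979, 10.078, 95.1, 0, 90], TCP at [0.151, 0.529, 0.194] pointing down, gripper open.
Joint ranges: [-179.16, 179.16], [-48.56, 103.87], [-65.8, 70.77], [-126.05, 130.52], [-82.76, 87.17], [-180, 180]. Speed limits (degrees/s): [127.2, 127.2, 147.25, 180, 180, 180].

## Interface

Orientations are given as [roll, pitch, yaw] about the fixed x, y, z axes, in that order (R = Rz(yaw) Ry(pitch) Rx(roll)).
In Python, from workcell import bot gives the robot as it stands.
- The arm moves only by the shell command python3 -m pendant 'ROWS' [FORCE]. ROWS is JSON, a list that holds one entry, the list of rows, each a list of 7 numbers: the shift along the tool's x, y, z in cm, then the turn, a rotation vector about the tool's x, y, z in rad, then the opening in per cent of the stroke, from 0 (shut) to 100 (fully open). In form: [[[dx, dy, dz, ax, ay, az, gripper], ...]]. A call has 1 to 5 rows; each row shifts and turns the pose as measured when the row begins, along the tool's axes as they then stand; what a row does not reach is not made up. A row lasts 1/12 s, in which the tool goes at most 41.7 mm and 7.16 degrees, less where a joint would pass 70% of its speed; a pose out of reach is approached as far as the arm can. A call with a gripper value outside its range is refused whole. The fingers move at their own pace and stop on an object; FORCE is the grip in N (left out, the last holds). Time passes only in rows, so rows that do not move let the fingers close. It gives the time, the measured TCP pose, the force and the opening at its end, in the units of the state.
- bot.get_obs(): the state, without advancing time (a new reading comes with each control period).
- bot.camera(name): name is "scene" or "top" or "wrist"; returns the picture (480x640x3 uint8, red, green, blue); there is no depth.
- bot.get_calibration(name): a dict with "intrinsics" (3x3 intrinsics, pixels), "D" ([k1, k2, p1, p2, k3] as OpenCV has them; the pictures are not rectified), "pose" (4x4, takes a point from camera to world coordinates); the wrist camera has in their place "T_tool_cam" (4x4, takes a point from camera to tool coordinates, whose origin is the TCP and whose axes are the flange's). Camera axes: x right, y down, z forward; pixel columns grow to the right and rows downward; lengths in m; the calibration is good to about 2 mm. A picture is of the moment at which its call begins: read the wrist's pose just before it. get_calibration takes no time and is no camera call.
- bot.job_done(): hands the job in, once; it reports no verdict.
Trained networks look in the newest picture that a camera, given by its name, has taken for a name from the list of things; names that differ only in an ending like _2 or _b are one class to them, and where a whole thing is asked for, a point or a joint stands for the part that bears it (a point fixed in the world has none). Each returns a list of dicts, best first, with "confidence" (0 to 1); they miss things now and then, are a little off and sometimes report something else, mostly with a low value. They report only what shows in the picture. A call takes as long as a camera call. They do not tell look-alikes from the thing itself.
- bot.masks_of(camera, thing): "pixels" (480x640 bool, what is visible of it) and "extent" ([left, top, right, bottom] in pixels, round what is visible of it).
- bot.mark_of(camera, thing): "uv" ([column, row] in pixels: a listed point, or the origin of a listed thing).
The state is a dict: "time": time; "q": joint angles; "qd": joint speeds; "joint_efforts": joint torques, N m; "ee_pos": TCP position; "tcp_rot": TCP orientation; "wrist_force": force on the tool from outside, world axes, zero at the start; "torque": the same for the moment, N m; "opening": finger opening in m.
Only numpy, scipy, OpenCV 4.12 (cv2) and the standard library are available. Lean on these libraries where they do the work, as an engineer would, in place of code of your own. Each camera call takes 0.05 s, during which the arm holds its last target. There are 200 camera calls.

## Task

Put the small shut clear chip box that lies alone at the front of the bench away in the low grey storage bay: bring it to the bay's flared mouth and slide it in, flat and right way up, under the roof until it is fully home against the stop at the back. Ease it in, do not shoot it in, and leave the two vials and the loupe beside the bay standing where they are.

Things in the scene. Friction and masses are not known exactly. Their poses are not given: they have to be found in the camera images.
- chip_box: Loose flat clear plastic hinged box, shut (lid fixed). Solid part 60 x 60 mm (x, y), 18 mm high; about 80 g. Lip (-x end) and hinge (+x end) stand a few mm further out but are looks only and touch nothing. Origin: centre of the underside, z up; the lip side starts roughly away from the bay; any side may go in first. Starts lying on the bench, to the left of the bay.
- bay: Bay fixed to the bench, 65 mm high, 106 mm wide: grey side walls and back, aluminium roof with a sight slot, open front; the bench is its floor. Origin: on the bench under the middle of the roof's front edge; +x into the bay, y to its left, z up; its mouth faces roughly to the robot's left. Straight channel from x = 0, 68 mm wide, walls 5 mm thick; roof underside at z = 60 mm, top 65 mm.
- bay_mouth (a point): Centre of the bay's mouth on the bench, x = -28 mm in the bay's frame (axes as the bay's). From here two guides, 25 mm high and 5 mm thick, narrow from 92 mm apart (about 102 mm over all) to the 68 mm channel at x = 0. There is no roof over them.
- bay_stop (a point): Point on the bench between the faces of two rubber stop pads at the back, x = 82 mm in the bay's frame (axes as the bay's). Box home: its centre at x = 52 mm, its near face at x = 22 mm, 22 mm behind the roof's front edge, so the last push from above needs a tool leaning back out of the bay, about 40 degrees from vertical.
- red_vial: Bystander: white vial with red cap, 22 mm across, 45 mm high, standing just beyond the bay, near its closed end. Origin: centre of the underside.
- black_vial: Bystander: white vial with black cap, 22 mm across, 45 mm high, standing on the robot's side of the bay. Origin: centre of the underside.
- eye_loupe: Bystander: black eye loupe, 37 mm across, 34 mm high, standing just beyond the bay, near its mouth. Origin: centre of the underside.
Not all that is in view belongs to the job. Several things have the shape of the chip_box; the one meant has the colours described above.

How it is judged (in metres and radians):
At the end, for the whole second after the job is handed in: The chip box lies at rest on the bench inside the bay, right way up and flat (within 0.1 rad), its centre at least 45 mm in behind the roof's front edge (no more than 7 mm short of home) and within 10 mm of the bay's centre line (x of chip_box in the frame of bay between 0.045 and 0.058 m and y of chip_box in the frame of bay between -0.01 and 0.01 m and z of chip_box in the frame of bay below 0.005 m and angle between chip_box's own z axis and vertical below 0.1 rad and linear speed of chip_box below 0.02 m/s); the robot touches nothing.
It fails at once if The chip box is shot into the bay (faster than 0.3 m/s once its centre is under the roof) (x of chip_box in the frame of bay above 0 m and y of chip_box in the frame of bay between -0.034 and 0.034 m and z of chip_box in the frame of bay below 0.05 m and linear speed of chip_box above 0.3 m/s).
It fails at once if A vial or the loupe is shifted by more than 30 mm or knocked over (distance of any of red_vial, black_vial, eye_loupe from where it was at the start of the episode above 0.03 m or angle between any of red_vial, black_vial, eye_loupe's own z axis and vertical above 0.6 rad).
It also fails if it takes over 48 s, if anything falls off the work surface, if the arm or the gripper's body presses on something with over 40 N, if the wrist force passes 120 N, or if a joint passes its speed limit or range.

## Working session

There is one attempt and no reset: what is moved stays moved. The work goes in short steps, Python scripts to look and compute and a shell command to move; the robot and the scene stay as the last step left them, time stands still between calls to the robot, and variables do not carry over. Pictures are saved under pics/ and viewed, about 8 in all and at most 12, crops included, and the job is handed in when it is done.

```bash
mkdir -p pics; ls; cat > h.py <<'E'
import numpy as np, cv2
from scipy.spatial.transform import Rotation as R
from workcell import bot
def ray(cam,uv,z,o=None):
    c=bot.get_calibration(cam);K=np.array(c["intrinsics"]);D=np.array(c["D"])
    if "pose" in c: T=np.array(c["pose"])
    else:
        o=o or bot.get_obs();T=np.eye(4);T[:3,:3]=R.from_euler('xyz',o["tcp_rot"],degrees=True).as_matrix();T[:3,3]=o["ee_pos"];T=T@np.array(c["T_tool_cam"])
    p=cv2.undistortPoints(np.array(uv,float).reshape(-1,1,2),K,D).reshape(-1,2)
    d=np.c_[p,np.ones(len(p))]@T[:3,:3].T
    return T[:3,3]+d*((z-T[2,3])/d[:,2])[:,None]
def snap(cam,n):
    im=bot.camera(cam);cv2.imwrite(f'pics/{n}.png',im[:,:,::-1]);return im
E
python3 - <<'E'
from h import *
np.set_printoptions(precision=3,suppress=True)
print(bot.get_obs())
for cam in("top","scene"):
    snap(cam,cam+"1")
    for t in["chip_box","bay","bay_mouth","bay_stop","red_vial","black_vial","eye_loupe"]:
        for m in bot.mark_of(cam,t)[:4]:
            print(cam,t,round(m["confidence"],2),np.round(m["uv"]),ray(cam,m["uv"],0)[0])
E
```

```text
pics
{'time': 0.0, 'q': array([74.084,  5.012, 10.035, 95.1  ,  0.001, 90.001]), 'qd': array([-0.085, -0.077,  0.068,  0.093,  0.003,  0.001]), 'joint_efforts': array([ -0.001, -52.039,  46.48 ,   0.016,  -0.   ,  -0.   ]), 'ee_pos': array([0.151, 0.529, 0.193]), 'tcp_rot': array([-179.923,   -0.001,  164.083]), 'wrist_force': array([-0.299, -0.216,  0.719]), 'torque': array([ 0.06 , -0.012,  0.011]), 'opening': 0.08545013655537156}
top chip_box 0.97 [206. 312.] [0.343 0.444 0.   ]
top chip_box 0.85 [235. 252.] [0.464 0.39  0.   ]
top chip_box 0.84 [276. 309.] [0.353 0.303 0.   ]
top chip_box 0.74 [306. 189.] [0.595 0.251 0.   ]
top bay 0.65 [410. 192.] [0.595 0.039 0.   ]
top bay_stop 0.86 [450. 176.] [ 0.63  -0.042  0.   ]
top red_vial 0.47 [427. 140.] [0.703 0.005 0.   ]
top black_vial 0.68 [458. 224.] [ 0.533 -0.059  0.   ]
top eye_loupe 0.61 [408. 144.] [0.694 0.044 0.   ]
scene chip_box 0.92 [251. 224.] [0.46  0.392 0.   ]
scene chip_box 0.9 [290. 258.] [0.464 0.231 0.   ]
scene chip_box 0.71 [214. 255.] [0.349 0.303 0.   ]
scene chip_box 0.71 [346. 242.] [0.589 0.24  0.   ]
scene bay 0.97 [418. 293.] [0.594 0.028 0.   ]
scene bay_mouth 0.66 [252. 225.] [0.46  0.387 0.   ]
scene bay_stop 0.88 [460. 312.] [ 0.619 -0.046  0.   ]
scene black_vial 0.87 [417. 333.] [ 0.525 -0.058  0.   ]
```

View pics/top1.png

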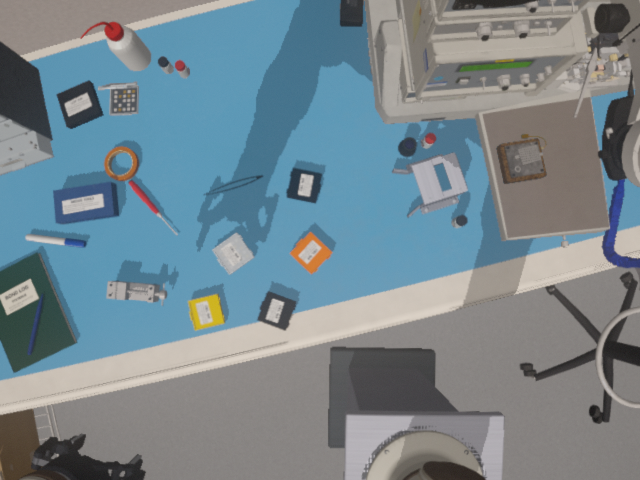

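View pics/scene1.png

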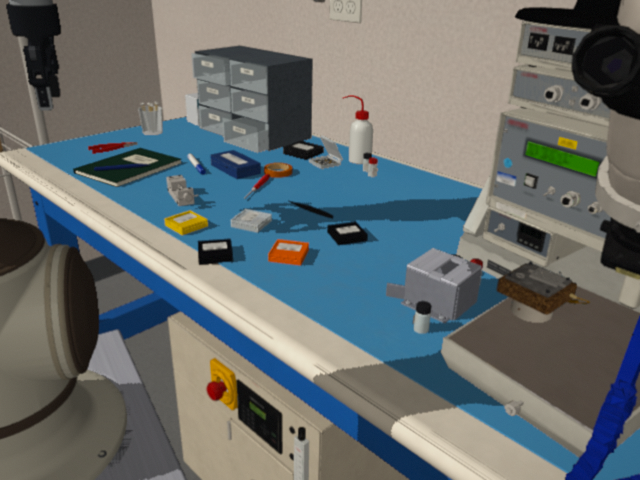

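Five boxes share the shape in the top picture: yellow (206,312), clear/white (234,253), orange (312,252), black (277,309) and black (305,184). There's also a dark one far off at (79,104). The clear one at (234,253) fits the description. I'll confirm it in a crop and measure its yaw.

```bash
python3 - <<'E'
from h import *
np.set_printoptions(precision=4,suppress=True)
im=snap("top","top2")
cv2.imwrite("pics/crop.png",np.hstack([cv2.resize(im[200:340,170:350],None,fx=2.2,fy=2.2,interpolation=2),cv2.resize(im[120:260,370:550],None,fx=2.2,fy=2.2,interpolation=2)])[:,:,::-1])
for cam in("top","scene"):
  if cam=="scene": bot.camera(cam)
  for m in bot.masks_of(cam,"chip_box"):
    ys,xs=np.nonzero(m["pixels"])
    c=cv2.findContours(m["pixels"].astype(np.uint8),0,2)[0];c=max(c,key=len).reshape(-1,2)
    w=ray(cam,c,0.012)
    print(cam,m["confidence"],xs.mean(),ys.mean(),cv2.minAreaRect((w[:,:2]*1000).astype(np.float32)), ray(cam,[xs.mean(),ys.mean()],.012)[0])
c=bot.get_calibration("wrist");print(np.array(c["T_tool_cam"]))
E
```

```text
top 0.97 232.8489425981873 252.52970795568982 ((463.0825500488281, 391.37603759765625), (62.0311393737793, 67.78984069824219), 38.360687255859375) [0.4632 0.3917 0.012 ]
top 0.96 206.25940594059406 311.97425742574256 ((343.8102722167969, 441.1852111816406), (61.65736770629883, 67.9780044555664), 15.009323120117188) [0.3443 0.4406 0.012 ]
top 0.83 310.30065359477123 252.18409586056646 ((467.8633117675781, 238.52577209472656), (62.36220169067383, 59.983970642089844), 48.48758316040039) [0.4677 0.238  0.012 ]
top 0.73 276.2916666666667 310.34188034188037 ((351.4530029296875, 301.96771240234375), (62.912654876708984, 59.82255935668945), 71.10601043701172) [0.3518 0.3019 0.012 ]
top 0.73 303.4834710743802 184.9245867768595 ((601.7955932617188, 254.797119140625), (65.7441635131836, 62.71744918823242), 79.7570571899414) [0.6017 0.2551 0.012 ]
top 0.59 436.5228990662517 181.45531347265452 ((611.3018798828125, -2.8290863037109375), (106.08854675292969, 134.3217010498047), 19.271778106689453) [ 0.6156 -0.0116  0.012 ]
scene 0.89 288.71515892420535 251.58924205378972 ((465.4803771972656, 235.07
[... 223 characters left out ...]
9), 38.611690521240234) [0.4597 0.3885 0.012 ]
scene 0.82 214.66030534351145 251.23155216284988 ((349.2351989746094, 297.28350830078125), (92.29902648925781, 59.41157913208008), 70.64983367919922) [0.3479 0.2955 0.012 ]
scene 0.72 186.19455782312926 222.04897959183674 ((343.2149963378906, 437.3252868652344), (79.22666931152344, 90.84262084960938), 15.157661437988281) [0.3424 0.4359 0.012 ]
scene 0.56 346.92877492877494 232.64814814814815 ((598.8125610351562, 252.63145446777344), (88.47618865966797, 71.982421875), 80.6820297241211) [0.5983 0.2507 0.012 ]
[[ 0.0009 -0.964  -0.2658  0.0683]
 [ 1.      0.0006  0.0011  0.0004]
 [-0.0009 -0.2658  0.964  -0.1793]
 [ 0.      0.      0.      1.    ]]
```

View pics/crop.png

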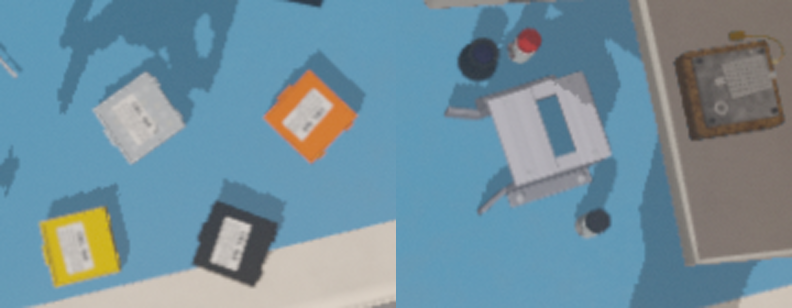

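The crop confirms the clear box at top (234,253). It lies alone, with its label up, and no other box is clear. The bay roof is around (440,180) and its mouth opens left, at about (405,190). Hovering over the box now.

```bash
python3 -m pendant '[[[-3.8,-0.5,0,0,0,0,100],[-3.8,-0.5,0,0,0,0,100],[-3.8,-0.5,0,0,0,0,100],[-3.8,-0.5,0,0,0,0,100],[-3.8,-0.5,0,0,0,0,100]]]'
python3 -m pendant '[[[-3.8,-0.5,1,0,0,0,100],[-3.8,-0.5,1,0,0,0,100],[-3.8,-0.5,1,0,0,0,100],[-3.8,-0.5,1,0,0,0,100],[0,0,0,0,0,0,100]]]'
python3 -m pendant '[[[0,0,1,0,0,0.1246,100],[0,0,1,0,0,0.1246,100],[0,0,1,0,0,0.1246,100],[0,0,0,0,0,0.1246,100],[0,0,0,0,0,0.1246,100]]]'
python3 -m pendant '[[[0,0,0,0,0,0,100],[0,0,0,0,0,0,100]]]'
cat > box.py <<'E'
from h import *
import sys
np.set_printoptions(precision=4,suppress=True)
o=bot.get_obs();snap("wrist",sys.argv[1])
print(o["time"],o["ee_pos"],o["tcp_rot"],o["wrist_force"],o["opening"])
for m in bot.masks_of("wrist","chip_box")[:3]:
    c=cv2.findContours(m["pixels"].astype(np.uint8),0,2)[0];c=max(c,key=len).reshape(-1,2)
    w=ray("wrist",c,0.012,o)
    (x,y),s,a=cv2.minAreaRect((w[:,:2]*1000).astype(np.float32))
    Rt=R.from_euler('xyz',o["tcp_rot"],degrees=True).as_matrix()
    print(round(m["confidence"],2),m["extent"],"world",x,y,s,a,"in tool mm",Rt.T@(np.array([x/1000,y/1000,0])-o["ee_pos"])*1000)
E
python3 box.py w1
```

```text
time: 1.42
ee_pos: [0.3264, 0.4539, 0.1935]
tcp_rot: [179.9, -0.1, 164.8]
wrist_force: [0.4, 0.9, -0.1]
opening: 0.0855
time: 1.83
ee_pos: [0.4798, 0.3881, 0.1521]
tcp_rot: [179.8, 0.0, 164.6]
wrist_force: [0.2, 0.3, -1.5]
opening: 0.0855
time: 2.25
ee_pos: [0.4827, 0.3854, 0.1189]
tcp_rot: [179.9, -0.1, 128.7]
wrist_force: [-0.1, -0.5, 0.5]
opening: 0.0852
time: 2.42
ee_pos: [0.4822, 0.3854, 0.1184]
tcp_rot: [-180.0, -0.1, 128.5]
wrist_force: [0.5, -0.2, -0.5]
opening: 0.0859
2.4167 [0.4822 0.3854 0.1184] [-179.997    -0.0943  128.541 ] [ 0.5088 -0.1828 -0.5372] 0.08587226975469688
0.9 [187.9, 303.3, 234.2, 380.0] world 482.56341552734375 250.52821350097656 (37.386783599853516, 77.92081451416016) 23.68755340576172 in tool mm [-105.9137  -83.7042  118.1854]
0.88 [283.2, 366.8, 364.9, 411.4] world 590.637939453125 262.33807373046875 (57.7227783203125, 50.02877426147461) 79.91064453125 in tool mm [-164.0149    8.186   118.085 ]
0.74 [54.1, 148.6, 171.6, 256.5] world 350.2607421875 302.8524169921875 (68.67424774169922, 62.87942123413086) 71.0657958984375 in tool mm [  17.4465 -154.5845  118.3922]
```

View pics/w1.png

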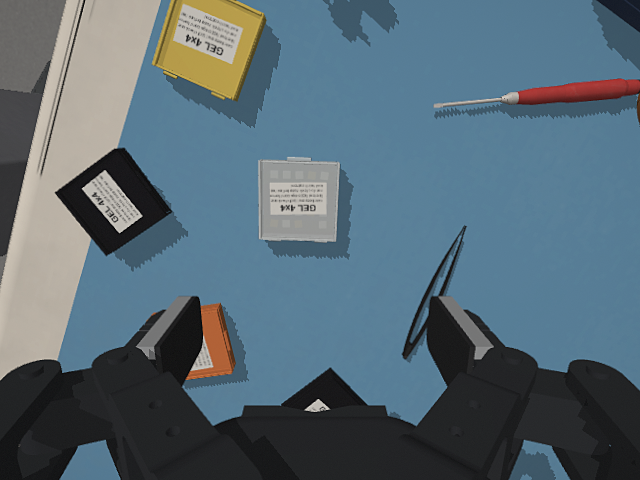

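```bash
python3 - <<'E'
from h import *
bot.camera("wrist")
for m in bot.masks_of("wrist","chip_box"): print(m["confidence"],m["extent"])
for m in bot.mark_of("wrist","chip_box"): print(m["confidence"],m["uv"],ray("wrist",m["uv"],0))
E
```

```text
0.88 [260.7, 159.1, 339.7, 242.5]
0.88 [186.8, 302.4, 236.2, 380.1]
0.8 [56.9, 146.1, 173.5, 256.6]
0.76 [153.6, 1.5, 262.9, 99.0]
0.73 [282.1, 369.7, 364.8, 410.5]
0.69 [123.2, 201.0] [[0.3525674  0.30341998 0.        ]]
0.68 [195.4, 336.6] [[0.46524908 0.23868493 0.        ]]
0.63 [298.1, 198.3] [[0.46072241 0.39204099 0.        ]]
0.61 [325.3, 404.4] [[0.59928556 0.25504982 0.        ]]
0.6 [213.6, 47.3] [[0.34538447 0.44090852 0.        ]]
```

The clear box is at (260–340, 160–242), square to the jaws, with the lip at the top. I'll centre over it, go down and grip.

```bash
python3 -m pendant '[[[1.8,-1.2,0,0,0,0,100],[0,0,3,0,0,0,100],[0,0,3,0,0,0,100],[0,0,3,0,0,0,100],[0,0,0,0,0,0,100]]]'
python3 - <<'E'
from h import *
o=bot.get_obs();print(o["ee_pos"],o["tcp_rot"])
print(np.array([.4615,.3917,0.004])-o["ee_pos"], (R.from_euler('xyz',o["tcp_rot"],degrees=True).inv().apply(np.array([.4615,.3917,0.004])-o["ee_pos"]))*100)
E
```

```text
time: 3.08
ee_pos: [0.4626, 0.3942, 0.0292]
tcp_rot: [179.5, -0.1, 128.9]
wrist_force: [-1.0, -0.2, -2.1]
opening: 0.0854
[0.46262859 0.39424695 0.02920349] [ 1.79549975e+02 -1.04016568e-01  1.28876411e+02]
[-0.00112859 -0.00254695 -0.02520349] [-0.13202066 -0.26750452  2.51808959]
```

```bash
python3 -m pendant '[[[-0.1,-0.25,0,0,0,0,100],[0,0,1.3,0,0,0,100],[0,0,1.2,0,0,0,100],[0,0,0,0,0,0,60],[0,0,0,0,0,0,40]]]' 30
python3 -m pendant '[[[0,0,0,0,0,0,40],[0,0,0,0,0,0,40],[0,0,0,0,0,0,40],[0,0,0,0,0,0,40]]]'
python3 -m pendant '[[[0,0,-2.5,0,0,0,40],[0,0,-2.5,0,0,0,40],[0,0,-2.5,0,0,0,40],[0,0,0,0,0,0,40]]]'
python3 box.py w2
```

```text
time: 3.5
ee_pos: [0.4629, 0.393, 0.007]
tcp_rot: [179.3, -0.1, 129.0]
wrist_force: [-0.0, 0.5, -0.0]
opening: 0.0636
time: 3.83
ee_pos: [0.4641, 0.3938, 0.0095]
tcp_rot: [179.1, -0.1, 129.0]
wrist_force: [0.9, -0.5, -0.4]
opening: 0.0341
time: 4.17
ee_pos: [0.4625, 0.3923, 0.0866]
tcp_rot: [179.3, -0.1, 129.0]
wrist_force: [0.2, 0.6, 1.3]
opening: 0.0342
4.1667 [0.4625 0.3923 0.0866] [179.2588  -0.1074 129.0042] [0.2116 0.6397 1.3263] 0.03421249600960995
0.98 [267.7, 187.4, 354.2, 278.3] world 461.0228271484375 392.5366516113281 (60.49237060546875, 65.4801025390625) 36.982879638671875 in tool mm [ 0.9575 -2.1292 86.6005]
0.92 [151.5, 2.2, 276.8, 123.7] world 343.1044921875 442.52447509765625 (64.1959457397461, 66.97183227539062) 15.564984321594238 in tool mm [114.0179 -62.3     86.034 ]
0.88 [40.3, 172.4, 169.0, 290.5] world 350.3615417480469 303.1167907714844 (68.80135345458984, 61.45125961303711) 71.324462890625 in tool mm [   1.117  -144.391    84.7603]
```

View pics/w2.png

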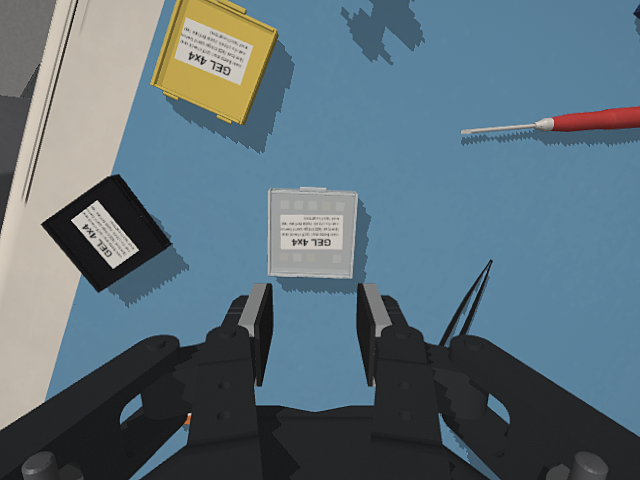

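The fingers closed above the box, so the reported TCP is for shut fingers and the open tips sit higher. The box hasn't moved: it's at (270–356, 189–278), turned about 2° relative to the jaws. I'll retry lower.

```bash
python3 -m pendant '[[[0.05,-0.15,0,0.013,0,0.026,100],[0,0,0,0,0,0,100],[0,0,0,0,0,0,100],[0,0,3,0,0,0,100],[0,0,2.5,0,0,0,100]]]'
python3 -m pendant '[[[0,0,2,0,0,0,100],[0,0,0,0,0,0,100],[0,0,0,0,0,0,100]]]'
```

```text
time: 4.68
ee_pos: [0.461, 0.3919, 0.0276]
tcp_rot: [180.0, -0.1, 127.6]
wrist_force: [-0.6, -0.1, -1.2]
opening: 0.0853
time: 4.93
ee_pos: [0.458, 0.3893, -0.0001]
tcp_rot: [-179.5, -0.1, 127.7]
wrist_force: [-0.0, 0.9, 0.4]
opening: 0.0855
```

```bash
python3 -m pendant '[[[0,0.35,0.3,-0.009,0,0,100],[0,0,0.1,0,0,0,100],[0,0,0,0,0,0,75],[0,0,0,0,0,0,60],[0,0,0,0,0,0,60]]]' 30
python3 -m pendant '[[[0,0,0,0,0,0,55],[0,0,0,0,0,0,55],[0,0,0,0,0,0,55]]]'
```

```text
time: 5.35
ee_pos: [0.4624, 0.3928, -0.0006]
tcp_rot: [179.7, -0.1, 127.7]
wrist_force: [0.9, 0.4, -0.1]
opening: 0.0525
time: 5.6
ee_pos: [0.4632, 0.3935, 0.0011]
tcp_rot: [179.5, -0.1, 127.7]
wrist_force: [-0.1, 0.0, -0.3]
opening: 0.047
```

```bash
python3 - <<'E'
from h import *
a=snap("wrist","w3");b=bot.camera("scene")
cv2.imwrite("pics/w3c.png",np.hstack([a[100:450,100:500],cv2.resize(b[150:290,170:330],(400,350))])[:,:,::-1])
E
```

```text
(no output)
```

View pics/w3c.png

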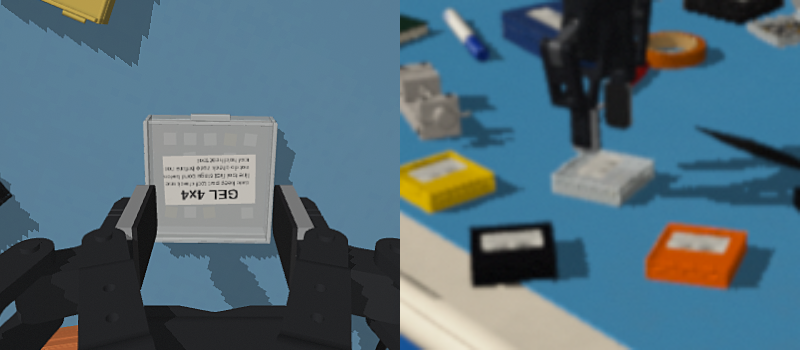

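```bash
python3 - <<'E'
from h import *
c=bot.get_calibration("wrist");T=np.linalg.inv(np.array(c["T_tool_cam"]))
for b in(0,10,20,30):
  P=np.array([[s,y,-b/1000] for s in(-.011,.011) for y in(-.0235,.0235)])
  print(b,np.round(cv2.projectPoints(P@T[:3,:3].T+T[:3,3],np.zeros(3),np.zeros(3),np.array(c["intrinsics"]),np.array(c["D"]))[0].reshape(-1,2)).tolist())
# box in tool frame using picture corners at plane z=.018
o=bot.get_obs();print(o["ee_pos"],o["tcp_rot"])
w=ray("wrist",[[247,222],[377,222],[372,343],[260,340]],.018,o);print(w,w.mean(0))
print(R.from_euler('xyz',o["tcp_rot"],degrees=True).inv().apply(w-o["ee_pos"])*1000)
E
```

```text
0 [[269.0, 294.0], [360.0, 294.0], [267.0, 253.0], [362.0, 253.0]]
10 [[266.0, 302.0], [363.0, 302.0], [265.0, 259.0], [364.0, 259.0]]
20 [[264.0, 312.0], [365.0, 312.0], [262.0, 267.0], [367.0, 267.0]]
30 [[261.0, 322.0], [368.0, 322.0], [259.0, 275.0], [370.0, 275.0]]
[0.46309018 0.39339806 0.00092005] [ 1.79534209e+02 -1.07192236e-01  1.27744136e+02]
[[0.42074633 0.39946542 0.018     ]
 [0.46593593 0.434376   0.018     ]
 [0.50280156 0.38724868 0.018     ]
 [0.45906328 0.35571379 0.018     ]] [0.46213678 0.39420097 0.018     ]
[[ 30.7498934  -29.63007382 -17.26390177]
 [ 30.69330479  27.4718559  -16.79978271]
 [-29.13941123  27.77598411 -16.90925254]
 [-27.30191377 -26.11205455 -17.3439115 ]]
```

```bash
python3 - <<'E'
from h import *
c=bot.get_calibration("scene");T=np.linalg.inv(np.array(c["pose"]))
o=bot.get_obs();Rt=R.from_euler('xyz',o["tcp_rot"],degrees=True)
for b in(0,.02,.04):
  for y in(-.03,.03):
    P=o["ee_pos"]+Rt.apply([[0,y,-b]]);print(b,y,P,cv2.projectPoints(P@T[:3,:3].T+T[:3,3],np.zeros(3),np.zeros(3),np.array(c["intrinsics"]),np.array(c["D"]))[0].ravel())
E
python3 -m pendant '[[[0,0,0,0,0,0,55],[0,0,0,0,0,0,50],[0,0,0,0,0,0,50]]]'
```

```text
0 -0.03 [[0.43936812 0.37503494 0.00067616]] [244.61288089 229.39887227]
0 0.03 [[0.48681224 0.41176118 0.00116393]] [258.8579586  217.64434776]
0.02 -0.03 [[0.43926245 0.37490582 0.02067547]] [244.22443376 220.20799302]
0.02 0.03 [[0.48670658 0.41163207 0.02116324]] [258.59481574 208.74908409]
0.04 -0.03 [[0.43915679 0.37477671 0.04067477]] [243.82886108 210.86781601]
0.04 0.03 [[0.48660091 0.41150296 0.04116254]] [258.3269515 199.715114 ]
time: 5.95
ee_pos: [0.463, 0.3933, 0.0008]
tcp_rot: [179.5, -0.1, 127.7]
wrist_force: [-0.3, -0.7, -0.4]
opening: 0.0426
```

Both cameras agree that the real fingertips sit about 38 mm behind the reported TCP at this opening, so they're still above the box. I'll open and descend accordingly, watching the force.

```bash
python3 -m pendant '[[[0,0,-1,0.009,0,0,100],[0,0,0,0,0,0,100],[0,0,0,0,0,0,100],[0,0,0,0,0,0,100]]]'
python3 - <<'E'
from h import *
c=bot.get_calibration("wrist");T=np.linalg.inv(np.array(c["T_tool_cam"]))
for b in(73,90,110):
  P=np.array([[.038,y,-b/1000] for y in(-.0425,.0425)]+[[.0425,y,-b/1000] for y in(-.038,.038)])
  print(b,np.round(cv2.projectPoints(P@T[:3,:3].T+T[:3,3],np.zeros(3),np.zeros(3),np.array(c["intrinsics"]),np.array(c["D"]))[0].reshape(-1,2)).tolist())
E
python3 -m pendant '[[[0,0,2,0,0,0,100],[0,0,0,0,0,0,100],[0,0,0,0,0,0,100]]]'
```

```text
time: 6.28
ee_pos: [0.4627, 0.3931, 0.0102]
tcp_rot: [-179.9, -0.1, 127.7]
wrist_force: [0.1, -0.1, -0.1]
opening: 0.0853
73 [[169.0, 241.0], [460.0, 241.0], [183.0, 226.0], [446.0, 226.0]]
90 [[144.0, 260.0], [485.0, 260.0], [160.0, 242.0], [469.0, 243.0]]
110 [[101.0, 292.0], [528.0, 293.0], [120.0, 271.0], [509.0, 271.0]]
time: 6.53
ee_pos: [0.4628, 0.3931, -0.0103]
tcp_rot: [-179.9, -0.1, 127.7]
wrist_force: [0.4, 0.5, 1.1]
opening: 0.0852
```

```bash
python3 -m pendant '[[[0,0,1.5,0,0,0,100],[0,0,0,0,0,0,100]]]'
python3 -m pendant '[[[0,0,1.1,0,0,0,100],[0,0,0,0,0,0,100]]]'
```

```text
time: 6.7
ee_pos: [0.4627, 0.3931, -0.025]
tcp_rot: [-179.9, -0.1, 127.7]
wrist_force: [0.2, -1.3, -0.9]
opening: 0.0852
time: 6.87
ee_pos: [0.4629, 0.3934, -0.0353]
tcp_rot: [180.0, -0.1, 127.7]
wrist_force: [-0.4, -0.2, -1.2]
opening: 0.0852
```

```bash
python3 -m pendant '[[[0,0,0.2,0,0,0,100],[0,0,0,0,0,0,75],[0,0,0,0,0,0,60],[0,0,0,0,0,0,50],[0,0,0,0,0,0,50]]]' 30
python3 -m pendant '[[[0,0,0,0,0,0,50],[0,0,0,0,0,0,50],[0,0,0,0,0,0,50]]]'
python3 -m pendant '[[[0,0,-2.5,0,0,0,50],[0,0,-2.5,0,0,0,50],[0,0,-2.5,0,0,0,50],[0,0,-2.5,0,0,0,50],[0,0,0,0,0,0,50]]]'
python3 -m pendant '[[[0,0,0,0,0,0,50],[0,0,0,0,0,0,50]]]'
python3 box.py w4
```

```text
time: 7.28
ee_pos: [0.4637, 0.394, -0.0353]
tcp_rot: [179.9, -0.1, 127.7]
wrist_force: [0.8, -0.5, -0.9]
opening: 0.0595
time: 7.53
ee_pos: [0.4639, 0.3942, -0.0349]
tcp_rot: [179.8, -0.1, 127.7]
wrist_force: [0.2, 0.1, -0.1]
opening: 0.0593
time: 7.95
ee_pos: [0.462, 0.3923, 0.0662]
tcp_rot: [-179.8, -0.1, 127.7]
wrist_force: [1.4, 0.3, 0.4]
opening: 0.0596
time: 8.12
ee_pos: [0.4626, 0.3928, 0.0672]
tcp_rot: [-179.9, -0.1, 127.7]
wrist_force: [0.5, 0.0, -0.1]
opening: 0.0591
8.1167 [0.4626 0.3928 0.0672] [-179.9294   -0.1039  127.746 ] [ 0.5199  0.0326 -0.0892] 0.05907522708840088
0.93 [150.2, 378.7, 237.8, 444.9] world 484.9303894042969 262.8353271484375 (4.850426197052002, 31.424060821533203) 46.44132614135742 in tool mm [-116.5811  -61.7797   67.0189]
0.89 [28.1, 183.2, 161.2, 309.2] world 350.31768798828125 303.09771728515625 (69.25006103515625, 61.037017822265625) 71.36881256103516 in tool mm [  -2.3397 -143.5749   67.3269]
0.76 [134.5, 3.1, 270.4, 126.1] world 343.3517150878906 442.3315734863281 (64.17289733886719, 65.92395782470703) 15.498476028442383 in tool mm [112.0211 -63.8492  67.4359]
```

The grip holds at 59.3 mm. Next I'll get the bay pose from the roof corners in the top image and cross-check it with the network marks.

```bash
python3 - <<'E'
from h import *
np.set_printoptions(precision=4,suppress=True)
w=ray("top",[[410.5,164.1],[423.2,205],[467.3,192.7],[455,153.2]],.065);print(w[:,:2])
d=lambda a,b:(np.linalg.norm(w[b]-w[a]),np.degrees(np.arctan2(*(w[b]-w[a])[[1,0]])))
print("front R->L",d(1,0),"right f->b",d(1,2),"left f->b",d(0,3)); print("front mid",w[:2].mean(0))
im=cv2.imread("pics/top2.png");g=cv2.resize(im[140:225,385:480],None,fx=8,fy=7,interpolation=cv2.INTER_CUBIC)
s=cv2.imread("pics/scene1.png");cv2.imwrite("pics/bay.png",cv2.resize(im[140:225,385:485],(800,595),interpolation=2))
for cam in("top","scene"):
  for k in range(2):
    bot.camera(cam)
    for t in("bay","bay_mouth","bay_stop"):
      for m in bot.mark_of(cam,t)[:1]: print(cam,t,m["confidence"],m["uv"],ray(cam,m["uv"],0)[0])
E
```

```text
[[ 0.6372  0.0509]
 [ 0.5595  0.0265]
 [ 0.5853 -0.058 ]
 [ 0.6611 -0.0347]]
front R->L (np.float64(0.08149697580276118), np.float64(17.483314928385425)) right f->b (np.float64(0.0883176825362193), np.float64(-72.99931913106548)) left f->b (np.float64(0.08894760343077267), np.float64(-74.4414498953158))
front mid [0.5984 0.0387 0.065 ]
top bay 0.8 [413.7, 189.4] [0.6003 0.0322 0.    ]
top bay_stop 0.6 [449.2, 175.4] [ 0.6312 -0.0407  0.    ]
top bay 0.59 [409.4, 188.7] [0.6015 0.041  0.    ]
top bay_mouth 0.55 [403.9, 150.2] [0.6809 0.0526 0.    ]
top bay_stop 0.85 [450.5, 175.3] [ 0.6315 -0.0434  0.    ]
scene bay 0.79 [416.4, 292.6] [0.5938 0.0305 0.    ]
scene bay 0.82 [418.7, 292.8] [0.5967 0.0282 0.    ]
scene bay_stop 0.68 [465.5, 310.2] [ 0.6294 -0.0465  0.    ]
```

View pics/bay.png

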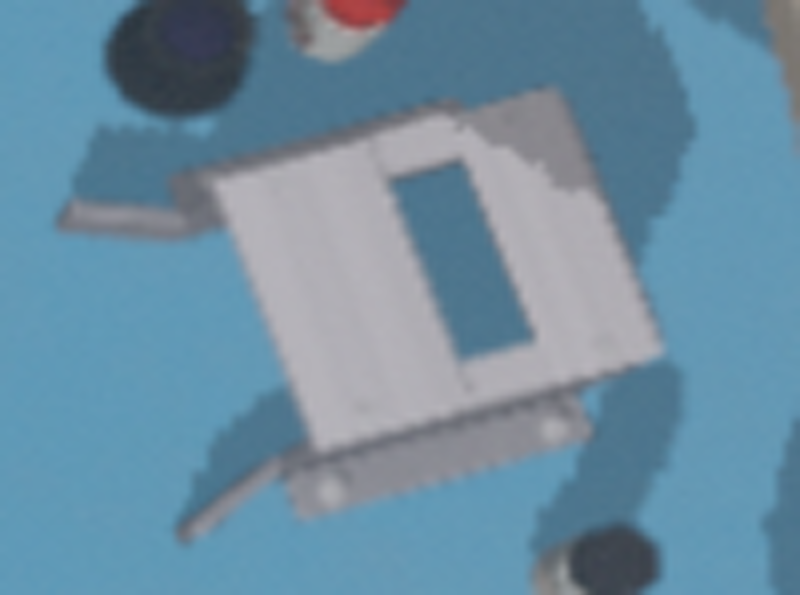

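```bash
python3 - <<'E'
from h import *
np.set_printoptions(precision=4,suppress=True)
f=lambda p:np.array(p)/[8,7]+[385,140]-[.44,.43]
w=ray("top",f([[213,180],[320,450],[662,350],[557,88]]),.065)
g=ray("top",f([[62,222],[182,535]]),.025)
sl=ray("top",f([[390,180],[465,360],[535,340],[463,160]]),.065)
print(w[:,:2],g[:,:2])
A=lambda v:np.degrees(np.arctan2(v[1],v[0]))
for q in(w,sl):print("angles",A(q[0]-q[1])-90,A(q[2]-q[1]),A(q[3]-q[0]),A(q[3]-q[2])-90,"len",np.linalg.norm(q[0]-q[1]),np.linalg.norm(q[2]-q[1]),"front mid",q[:2].mean(0),"back mid",q[2:].mean(0))
print("guides",A(g[0]-g[1])-90,np.linalg.norm(g[0]-g[1]),g.mean(0))
E
```

```text
[[ 0.635   0.0496]
 [ 0.5618  0.0239]
 [ 0.5913 -0.0581]
 [ 0.6631 -0.0332]] [[0.631  0.0797]
 [0.5427 0.0493]]
angles -70.63315115511722 -70.14278642303765 -71.23741752270388 -70.88498706651731 len 0.07762791340181438 0.08712032245428905 front mid [0.5984 0.0368 0.065 ] back mid [ 0.6272 -0.0456  0.065 ]
angles -69.92493137405988 -70.47071582225628 -70.90436530056566 -70.77272976268613 len 0.052178961697164315 0.017829700796745413 front mid [ 0.6117 -0.0017  0.065 ] back mid [ 0.6178 -0.0189  0.065 ]
guides -70.99931140016842 0.09339469966738914 [0.5869 0.0645 0.025 ]
```

Bay pose: yaw −70.7°, origin (0.598, 0.036). The roof, the slot and the guide tips all agree to about 2 mm. Carrying the box to a point just before the mouth.

```bash
python3 -m pendant '[[[0,0,0,0,0,0.107,50],[0,0,0,0,0,0.107,50],[0,0,0,0,0,0.107,50],[0,0,0,0,0,0,50]]]' >/dev/null
python3 -m pendant '[[[-2,0.1,0,0,0,0,50],[-3.5,0.1,0,0,0,0,50],[-3.5,0.1,0,0,0,0,50],[-3.5,0.1,0,0,0,0,50],[-3.5,0.1,0,0,0,0,50]]]' >/dev/null
python3 -m pendant '[[[-3.5,0.1,0,0,0,0,50],[-3.5,0.1,0,0,0,0,50],[-3,0.1,0,0,0,0,50],[-2,0,0,0,0,0,50],[0,0,0,0,0,0,50]]]'
cat > go.py <<'E'
from h import *
import sys
np.set_printoptions(precision=3,suppress=True)
# pose in bay frame; and tool-frame shift (cm) to bay-frame target x,y,z (mm)
B=R.from_euler('z',-70.7,degrees=True);O=np.array([.598,.036,0])
o=bot.get_obs();Rt=R.from_euler('xyz',o["tcp_rot"],degrees=True)
p=B.inv().apply(o["ee_pos"]-O);print("t",round(o["time"],2),"bay mm",p*1000,"rot",o["tcp_rot"],"F",o["wrist_force"],"open",round(o["opening"],4))
if len(sys.argv)>3:
    t=np.array(list(map(float,sys.argv[1:4])))/1000
    print("tool cm",Rt.inv().apply(B.apply(t-p))*100)
if len(sys.argv)>4:
    G=B*R.from_euler('xyz',[180,0,180],degrees=True)*R.from_euler('y',float(sys.argv[4]),degrees=True)
    print("rotvec tool",(Rt.inv()*G).as_rotvec())
E
python3 go.py -55 0 67 0
```

```text
time: 10.18
ee_pos: [0.567, 0.1218, 0.0666]
tcp_rot: [180.0, -0.1, 111.1]
wrist_force: [-0.2, -0.5, 0.0]
opening: 0.0594
t 10.18 bay mm [-91.238  -0.92   66.551] rot [179.999  -0.072 111.145] F [-0.192 -0.493  0.019] open 0.0594
tool cm [-3.625 -0.025 -0.049]
rotvec tool [-0.    -0.001  0.032]
```

```bash
python3 -m pendant '[[[-1.8,0,0,0,0,0.032,50],[-1.8,0,0,0,0,0,50],[0,0,3,0,0,0,50],[0,0,3,0,0,0,50],[0,0,0,0,0,0,50]]]'>/dev/null
python3 go.py -55 0 -33 0
```

```text
t 10.6 bay mm [-52.727   1.438   7.182] rot [179.71   -0.045 110.015] F [-1.204 -0.801 -1.608] open 0.0593
tool cm [ 0.226 -0.161  4.018]
rotvec tool [ 0.005 -0.001  0.012]
```

```bash
python3 -m pendant '[[[0.2,-0.15,2,0.005,0,0.012,50],[0,0,1.5,0,0,0,50],[0,0,0,0,0,0,50],[0,0,0,0,0,0,50]]]'>/dev/null
python3 go.py -55 0 -34.5 0
```

```text
t 10.93 bay mm [-56.695   0.472 -25.509] rot [179.983  -0.07  109.871] F [ 0.249 -0.391 -0.491] open 0.0594
tool cm [-0.17  -0.049  0.899]
rotvec tool [ 0.    -0.001  0.01 ]
```

```bash
python3 -m pendant '[[[0,0,0.5,0,0,0.01,50],[0,0,0.3,0,0,0,50],[0,0,0,0,0,0,50]]]'
python3 -m pendant '[[[0,0,0,0,0,0,80],[0,0,0,0,0,0,100],[0,0,0,0,0,0,100],[0,0,-2,0,0,0,100],[0,0,-3.5,0,0,0,100]]]'
python3 -m pendant '[[[1.5,0,-3.5,0,0,0,100],[1.5,0,-3.5,0,0,0,60],[1.5,0,-2,0,0,0,30],[0,0,0,0,0,0,30],[0,0,0,0,0,0,30]]]'
python3 go.py; python3 - <<'E'
from h import *
np.set_printoptions(precision=3,suppress=True)
B=R.from_euler('z',-70.7,degrees=True);O=np.array([.598,.036,0])
o=bot.get_obs();w=snap("wrist","w5");t=snap("top","t5")
cv2.imwrite("pics/v5.png",np.hstack([cv2.resize(w,(400,300)),cv2.resize(t[130:235,355:495],(400,300),interpolation=2)])[:,:,::-1])
for cam in("wrist","top"):
  for m in bot.masks_of(cam,"chip_box"):
    c=max(cv2.findContours(m["pixels"].astype(np.uint8),0,2)[0],key=len).reshape(-1,2)
    p=ray(cam,c,0.012,o) if cam=="wrist" else ray(cam,c,.012)
    (x,y),s,a=cv2.minAreaRect((p[:,:2]*1000).astype(np.float32))
    q=B.inv().apply(np.array([x/1000,y/1000,0])-O)*1000
    if abs(q[0])<150 and abs(q[1])<60:print(cam,round(m["confidence"],2),m["extent"],s,a,"bay",q)
E
```

```text
time: 11.18
ee_pos: [0.5815, 0.0909, -0.0299]
tcp_rot: [179.7, -0.0, 109.4]
wrist_force: [0.3, -1.5, -1.1]
opening: 0.0593
time: 11.6
ee_pos: [0.5784, 0.0904, 0.022]
tcp_rot: [-179.8, -0.1, 109.5]
wrist_force: [0.4, 0.4, 0.6]
opening: 0.0857
time: 12.02
ee_pos: [0.5652, 0.1338, 0.1241]
tcp_rot: [179.6, -0.1, 109.4]
wrist_force: [-0.4, -0.3, -0.6]
opening: 0.0389
t 12.02 bay mm [-103.178    1.389  124.112] rot [179.615  -0.05  109.372] F [-0.36  -0.316 -0.589] open 0.0389
wrist 0.88 [281.1, 238.9, 353.7, 315.2] (61.183170318603516, 65.05072021484375) 19.86318016052246 bay [-58.179   2.713   0.   ]
wrist 0.5 [256.7, 314.1, 372.0, 411.6] (107.11734008789062, 92.72364044189453) 25.411951065063477 bay [28.077 -2.389  0.   ]
```

View pics/v5.png

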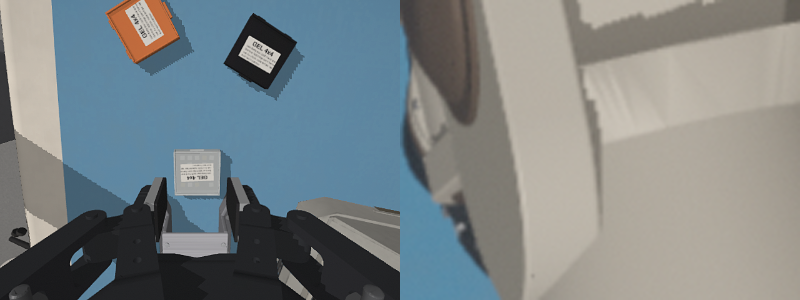

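The box stands flat before the mouth at bay (−58, +2.5) mm, square to within 0.6° and label up. Next I'll lean the tool 35° back out of the bay and narrow the fingers for pushing.

```bash
python3 -m pendant '[[[0,0,0,0,-0.122,0,20],[0,0,0,0,-0.122,0,20],[0,0,0,0,-0.122,0,20],[0,0,0,0,-0.122,0,20],[0,0,0,0,-0.122,0,20]]]'>/dev/null
python3 -m pendant '[[[0,0,0,0,0,0,20],[0,0,0,0,0,0,20]]]'>/dev/null
python3 go.py -108 1 30 -35
```

```text
t 12.8 bay mm [-95.952  -2.543 113.761] rot [-179.664   36.092  109.096] F [1.062 0.064 0.74 ] open 0.0171
tool cm [5.909 0.386 6.056]
rotvec tool [-0.008  0.019 -0.003]
```

```bash
python3 -m pendant '[[[2.9,0.2,3,-0.008,0.019,-0.003,20],[2.9,0.2,3,0,0,0,20],[0,0,0,0,0,0,20],[0,0,0,0,0,0,20]]]'>/dev/null
python3 go.py -105 1 -15 -35
```

```text
t 13.13 bay mm [-106.024    0.951   30.538] rot [-179.893   34.522  109.201] F [-0.48   0.366  1.263] open 0.017
tool cm [2.496 0.012 3.81 ]
rotvec tool [-0.003 -0.008 -0.001]
```

```bash
python3 -m pendant '[[[1.2,0,1.9,-0.003,-0.008,0,20],[1.2,0,1.9,0,0,0,20],[0,0,0,0,0,0,20],[0,0,0,0,0,0,20]]]'>/dev/null
python3 go.py -105 1 -22 -35
```

```text
t 13.47 bay mm [-100.509    3.252   -7.269] rot [179.546  34.759 108.687] F [-0.324  0.957  0.748] open 0.017
tool cm [ 1.207 -0.238  0.954]
rotvec tool [ 0.002 -0.004 -0.009]
```

```bash
python3 -m pendant '[[[0.8,-0.2,0.6,0.002,-0.004,-0.009,20],[0,0,0,0,0,0,20],[0.4,0,0.3,0,0,0,20],[0,0,0,0,0,0,20],[0,0,0,0,0,0,20]]]'>/dev/null
python3 go.py -105 1 -22 -35
python3 - <<'E'
from h import *
w=snap("wrist","w6");t=bot.camera("scene")
cv2.imwrite("pics/v6.png",np.hstack([cv2.resize(w,(400,300)),cv2.resize(t[200:350,320:520],(400,300),interpolation=2)])[:,:,::-1])
E
```

```text
t 13.88 bay mm [-105.151    4.611  -14.958] rot [179.487  34.877 108.946] F [0.629 0.329 0.686] open 0.017
tool cm [ 0.388 -0.366  0.584]
rotvec tool [ 0.005 -0.002 -0.005]
```

View pics/v6.png

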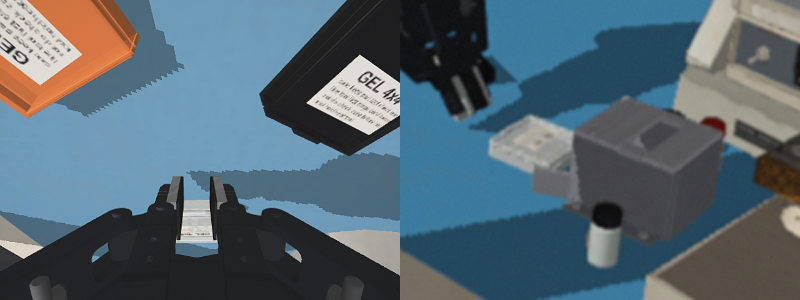

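The tips are behind the box at about 16 mm height and clear of everything. I'll lower to pushing height, then push slowly.

```bash
python3 -m pendant '[[[0.4,-0.45,0.55,0.005,0,-0.005,20],[0,0,0,0,0,0,20],[0,0,0,0,0,0,20]]]'>/dev/null
python3 go.py -75 1 -22 -35
```

```text
t 14.23 bay mm [-105.455   -0.383  -22.435] rot [-179.967   34.876  109.354] F [ 0.498 -0.032  0.756] open 0.017
tool cm [-2.524  0.136  1.706]
rotvec tool [-0.    -0.002  0.001]
```

```bash
python3 -m pendant '[[[-0.82,0.05,0.57,0,0,0,20],[-0.82,0.05,0.57,0,0,0,20],[-0.82,0,0.57,0,0,0,20],[-0.82,0,0.57,0,0,0,20],[0,0,0,0,0,0,20]]]'>/dev/null
python3 go.py -40 1 -22 -35
```

```text
t 14.65 bay mm [-61.198   0.393 -22.771] rot [-179.891   34.909  109.439] F [-0.393 -0.735  0.192] open 0.0171
tool cm [-1.783  0.058  1.15 ]
rotvec tool [-0.001 -0.002  0.002]
```

```bash
python3 -m pendant '[[[-0.8,0.03,0.55,0,0,0,20],[-0.8,0.03,0.55,0,0,0,20],[-0.8,0,0.55,0,0,0,20],[0,0,0,0,0,0,20]]]'>/dev/null
python3 go.py 0 1 -22 -35
python3 - <<'E'
from h import *
w=snap("wrist","w7");t=bot.camera("scene");u=bot.camera("top")
cv2.imwrite("pics/v7.png",np.hstack([cv2.resize(w[200:440,160:480],(400,300)),cv2.resize(t[230:350,360:520],(400,300),interpolation=2)])[:,:,::-1])
E
```

```text
t 14.98 bay mm [-27.872   0.879 -22.159] rot [-179.936   34.906  109.322] F [-1.094  0.224 -0.35 ] open 0.0173
tool cm [-2.295  0.013  1.582]
rotvec tool [-0.001 -0.002  0.   ]
```

View pics/v7.png

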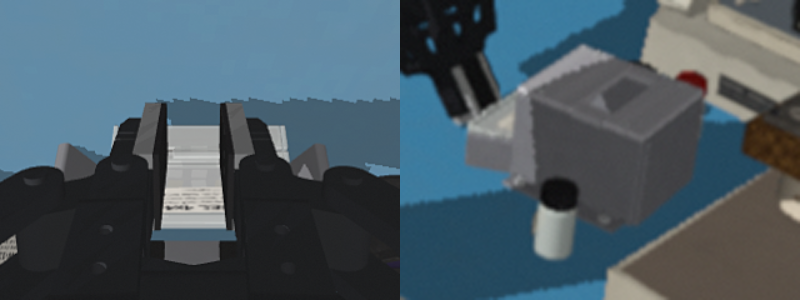

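```bash
python3 - <<'E'
from h import *
np.set_printoptions(precision=1,suppress=True)
B=R.from_euler('z',-70.7,degrees=True);O=np.array([.598,.036,0])
o=bot.get_obs()
print(B.inv().apply(ray("wrist",[[250.4,300],[392,300]],.018,o)-O)*1000)
c=bot.get_calibration("wrist");T=np.linalg.inv(np.array(c["T_tool_cam"]))
for b in(25,32,38,44):
  P=np.array([[s,y,-b/1000] for s in(-.011,.011) for y in(-.0085,.0085)])
  q=cv2.projectPoints(P@T[:3,:3].T+T[:3,3],np.zeros(3),np.zeros(3),np.array(c["intrinsics"]),np.array(c["D"]))[0].reshape(-1,2)
  print(b,((q-[160,200])/.8).tolist())
E
```

```text
[[-72.5 -21.7  18. ]
 [-72.7  27.9  18. ]]
25 [[170.0757570458977, 145.7456604953399], [217.28673304044193, 145.7898475478241], [169.31384160389172, 88.30679261440196], [218.2420421633907, 88.35502387966564]]
32 [[169.1411691200014, 155.18704940177832], [218.28796736182375, 155.23259535037184], [168.30875060696206, 95.66689457480528], [219.32473116977604, 95.71682886700287]]
38 [[168.2772842449315, 163.91640178682877], [219.21345283895042, 163.96316427157856], [167.3766429381394, 102.49390095456491], [220.32879711194425, 102.54538183808357]]
44 [[167.34857860957788, 173.30313897193278], [220.20837695204534, 173.35116593131906], [166.3712854999146, 109.85886505758664], [221.41176208631848, 109.91197786164449]]
```

```bash
python3 - <<'E'
from h import *
np.set_printoptions(precision=1,suppress=True)
B=R.from_euler('z',-70.7,degrees=True);O=np.array([.598,.036,0])
o=bot.get_obs()
for z in(0,.005):print(B.inv().apply(ray("wrist",[[250.4,300],[392,300]],z,o)-O)*1000)
bot.camera("wrist")
for m in bot.masks_of("wrist","chip_box"):
  e=m["extent"]
  print(m["confidence"],e,B.inv().apply(ray("wrist",[[e[0],e[1]],[e[2],e[1]]],.001,o)-O)*1000)
E
```

```text
[[-41.7 -27.6   0. ]
 [-41.9  35.2   0. ]]
[[-50.2 -26.    5. ]
 [-50.5  33.2   5. ]]
0.86 [253.6, 302.2, 386.3, 385.8] [[-41.5 -26.1   1. ]
 [-41.7  32.6   1. ]]
```

The box's near face is at x≈−41 and square, moving with the pusher as predicted. Continuing to push slowly.

```bash
python3 -m pendant '[[[-0.65,0.02,0.45,0,0,0,20],[-0.65,0.02,0.45,0,0,0,20],[-0.65,0,0.45,0,0,0,20],[-0.65,0,0.45,0,0,0,20],[0,0,0,0,0,0,20]]]'
python3 go.py 33 1 -22 -35
```

```text
time: 15.65
ee_pos: [0.6012, 0.0338, -0.0224]
tcp_rot: [-179.9, 34.9, 109.6]
wrist_force: [-0.3, 0.0, 0.3]
opening: 0.0172
t 15.65 bay mm [  3.109   2.249 -22.436] rot [-179.888   34.879  109.626] F [-0.329  0.032  0.275] open 0.0172
tool cm [-2.476 -0.139  1.673]
rotvec tool [ 0.001 -0.002  0.005]
```

```bash
python3 -m pendant '[[[-0.45,-0.08,0.31,0,0,0.004,20],[-0.45,-0.05,0.31,0,0,0,20],[-0.45,0,0.31,0,0,0,20],[0,0,0,0,0,0,20]]]'
python3 go.py 33 1 -22 -35
python3 -m pendant '[[[-0.3,0,0.2,0,0,0,20],[-0.3,0,0.2,0,0,0,20],[0,0,0,0,0,0,20]]]'
python3 go.py 33 1 -22 -35
```

```text
time: 15.98
ee_pos: [0.6057, 0.0154, -0.0224]
tcp_rot: [179.9, 34.9, 109.3]
wrist_force: [0.2, 0.9, 1.0]
opening: 0.017
t 15.98 bay mm [ 21.996   0.461 -22.411] rot [179.942  34.875 109.253] F [0.231 0.89  0.986] open 0.017
tool cm [-0.926  0.054  0.596]
rotvec tool [ 0.001 -0.002 -0.001]
time: 16.23
ee_pos: [0.6083, 0.0077, -0.0223]
tcp_rot: [179.9, 34.9, 109.2]
wrist_force: [-1.3, 0.6, -0.4]
opening: 0.0171
t 16.23 bay mm [ 30.09    0.358 -22.26 ] rot [179.941  34.869 109.238] F [-1.342  0.599 -0.436] open 0.0171
tool cm [-0.254  0.064  0.145]
rotvec tool [ 0.    -0.002 -0.001]
```

```bash
for i in 1 2; do python3 -m pendant '[[[-0.16,0,0.11,0,0,0,20],[0,0,0,0,0,0,20]]]' >/dev/null; python3 go.py; done
python3 -m pendant '[[[-0.12,0,0.08,0,0,0,20],[0,0,0,0,0,0,20]]]' >/dev/null; python3 go.py
```

```text
t 16.4 bay mm [ 32.236   0.394 -22.218] rot [179.94   34.871 109.239] F [-0.079 -0.66  -0.493] open 0.0171
t 16.57 bay mm [ 34.172   0.465 -22.261] rot [179.947  34.869 109.261] F [ 0.26  -1.143  0.427] open 0.0172
t 16.73 bay mm [ 35.376   0.673 -22.262] rot [179.929  34.841 109.274] F [ 0.131  0.428 -0.42 ] open 0.0171
```

```bash
for i in 1 2; do python3 -m pendant '[[[-0.1,0,0.07,0,0,0,20],[0,0,0,0,0,0,20]]]' >/dev/null; python3 go.py; done
python3 - <<'E'
from h import *
np.set_printoptions(precision=1,suppress=True)
B=R.from_euler('z',-70.7,degrees=True);O=np.array([.598,.036,0])
o=bot.get_obs();w=snap("wrist","w8")
for m in bot.masks_of("wrist","chip_box"):
  e=m["extent"];print(m["confidence"],e,B.inv().apply(ray("wrist",[[e[0],e[1]],[e[2],e[1]]],.001,o)-O)*1000)
cv2.imwrite("pics/v8.png",cv2.resize(w[200:440,160:480],(640,480))[:,:,::-1])
E
```

```text
t 16.9 bay mm [ 35.259   0.82  -22.372] rot [179.946  34.708 109.368] F [ 0.277  0.634 -0.217] open 0.017
t 17.07 bay mm [ 35.164   0.91  -22.43 ] rot [179.968  34.588 109.473] F [-0.225  1.075 -0.545] open 0.0169
0.85 [250.2, 301.0, 389.0, 384.7] [[ 22.3 -27.6   1. ]
 [ 22.   33.4   1. ]]
```

View pics/v8.png

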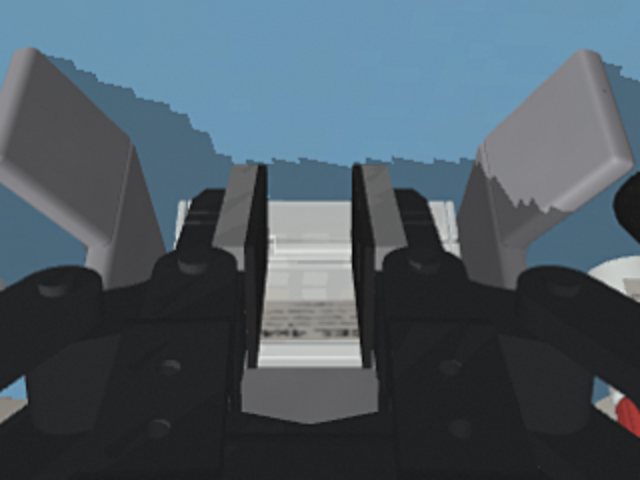

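The tool no longer advances and the box's near face is seen at x≈22, square, so it's home. Backing straight out.

```bash
python3 -m pendant '[[[0.4,0,-0.28,0,0,0,20],[0.8,0,-0.55,0,0,0,20],[1.6,0,-1.1,0,0,0,20],[2.4,0,-1.6,0,0,0,20],[2.4,0,-1.6,0,0,0,20]]]'>/dev/null
python3 go.py
python3 -m pendant '[[[0.5,0,-3,0,0,0,20],[0.5,0,-3.5,0,0,0,20],[0.5,0,-3.5,0,0,0,20],[0,0,-3.5,0,0,0,20],[0,0,0,0,0,0,20]]]'
python3 - <<'E'
from h import *
np.set_printoptions(precision=1,suppress=True)
B=R.from_euler('z',-70.7,degrees=True);O=np.array([.598,.036,0])
o=bot.get_obs();w=snap("wrist","w9");t=bot.camera("top");s=bot.camera("scene")
cv2.imwrite("pics/v9.png",np.hstack([cv2.resize(w,(400,300)),cv2.resize(s[220:355,360:540],(400,300),interpolation=2)])[:,:,::-1])
for m in bot.masks_of("wrist","chip_box"):
  e=m["extent"];print(m["confidence"],e,B.inv().apply(ray("wrist",[[e[0],e[1]],[e[2],e[1]]],.001,o)-O)*1000)
for cam in("scene","top"):
  for n in("red_vial","black_vial","eye_loupe"):
    for m in bot.mark_of(cam,n)[:1]:print(cam,n,m["confidence"],m["uv"],ray(cam,m["uv"],0)*1000)
E
```

```text
t 17.58 bay mm [-55.32   -0.331 -22.756] rot [179.827  34.795 108.892] F [ 0.976  0.392 -0.093] open 0.0167
time: 18.0
ee_pos: [0.5441, 0.1814, 0.0809]
tcp_rot: [-179.8, 35.0, 109.3]
wrist_force: [0.8, -0.0, 0.2]
opening: 0.0168
0.9 [383.7, 18.0, 555.1, 173.7] [[-245.6   28.7    1. ]
 [-246.4  107.9    1. ]]
0.74 [294.8, 307.5, 335.0, 345.5] [[ 22.9 -23.2   1. ]
 [ 22.8  17.1   1. ]]
0.59 [96.3, 0.0, 285.2, 134.0] [[-253.8 -100.8    1. ]
 [-253.   -16.1    1. ]]
scene black_vial 0.77 [422.6, 332.7] [[532.3 -61.5   0. ]]
top red_vial 0.5 [423.6, 141.5] [[700.4  12.    0. ]]
top black_vial 0.69 [459.2, 224.9] [[530.3 -61.1   0. ]]
top eye_loupe 0.71 [409.1, 147.6] [[686.6  41.9   0. ]]
```

View pics/v9.png

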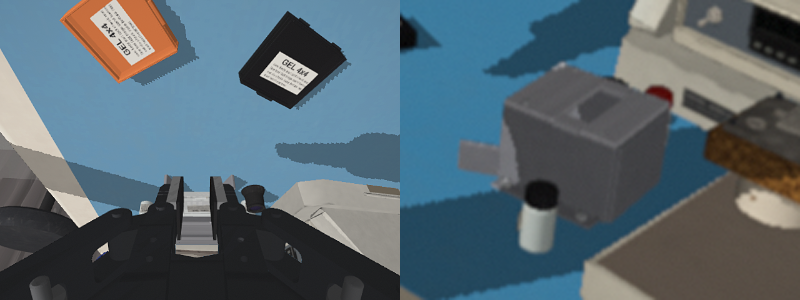

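The box's near face is still at x≈22.9 inside the bay. The vials and loupe haven't moved, and the arm is clear. Handing in.

```bash
python3 -m pendant '[[[0,0,0,0,0,0,20],[0,0,0,0,0,0,20]]]'; python3 -c "
from workcell import bot
print(bot.job_done())"
```

```text
time: 18.67
ee_pos: [0.5432, 0.1753, 0.0747]
tcp_rot: [-179.2, 35.1, 109.3]
wrist_force: [0.6, -0.1, 0.2]
opening: 0.0173
the job is handed in; nothing more can be done
None
```

The clear chip box is in the bay against the back stop, and I handed the job in at about 18.7 s. I set it down square in front of the mouth, then pushed it in at about 0.1 m/s or less, slowing towards the end, with the fingers nearly closed and the tool leaning back 35°.

**Last checks**
- **Depth:** the tool stopped advancing at the end of the push. The wrist camera then put the box's near face at 22 mm, and at 22.9 mm after I backed out. That makes the centre about 52–53 mm; home is 52 mm.
- **Sideways:** the box was square. Its centre read about 3 mm off the bay's centre line just before I backed out. After that the fingers hid part of it, so its sides could not be measured again.
- **Bystanders:** by the cameras, the black vial, red vial and loupe are within about 9 mm of their first readings. That is within the networks' scatter, and nothing touched them.
- **Arm:** it was clear of everything when I handed in.

**What disagreed or went wrong**
- **Fingertips:** they sit about 37–40 mm behind the reported TCP, not at it as the description says. Two grasps closed over the top of the box without moving it. I confirmed the offset with two cameras and corrected for it.
- **Wrist force:** it showed no clear rise at the stop. I judged the box to be home from the stalled motion and the picture, not from force.

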